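Clamp the sample jar on the shaker

ROBOT

A 6-joint arm with a two-finger parallel gripper is mounted at the origin on a cart in front of the work surface, level with it; the furniture and walls round the work are solid. World frame = base frame: x ahead of the robot, y to its left, z up, the work surface at z = 0. Lengths are in m, angles in rad, forces in N, time in s.
With the tool pointing down it reaches from about 0.3 to 0.775 m from the base axis. Payload 14.6 kg.
Tool frame: the origin (TCP) lies between the finger pads; the fingertips stand 19 mm ahead of it and the grasp point (between the pads) is the TCP; y points along the fingers, z is the direction in which the jaws open and shut, and the axes are right-handed (so a half turn about y gives the same grasp; the last joint's range is limited). The gripper opens to 94 mm and grips with 3 to 60 N. Pads are 16 mm wide; open, the fingers measure 119 mm over their backs; the gripper's body (75 mm by 177 mm) begins 78 mm behind the grasp point.
Start: joints at [-1.223, 0.3, 1.521, -0, 1.321, -0.067], TCP at [0.222, -0.503, 0.224] pointing down, gripper open.
Joint ranges: [-3.03, 3.03], [-0.79, 2.21], [0.23, 2.52], [-1.04, 4.18], [0, 3.07], [-2.55, 2.55]. Speed limits (rad/s): [2.22, 2.22, 2.57, 3.14, 3.14, 3.14].

INTERFACE

Orientations are given as a unit quaternion [w, x, y, z].
In Python, from bench import manip, optics gives the robot as it stands.
- The arm moves only by the tool play_rows, never from a script. Its argument "commands" is a list of rows, each a list of 3 entries, a list of its own where there are three numbers: the opening, from -1 (shut) to 1 (fully open), then the shift along the tool's x, y, z in units of 30 mm (1.0 is 30 mm), then the turn about the tool's y in rad. In form: [[hand, [x, y, z], spin], ...]. A call has 1 to 5 rows; each row shifts and turns the pose as measured when the row begins, along the tool's axes as they then stand; what a row does not reach is not made up. A row lasts 1/12 s, in which the tool goes at most 41.7 mm and 7.16 degrees, less where a joint would pass 70% of its speed; a pose out of reach is approached as far as the arm can. A call is refused whole if a number of a shift passes 1 or a number of a turn 0.125, either way. A call with a gripper value outside its range is refused whole. The fingers move at their own pace and stop on an object; the grip force is fixed at half the most. Time passes only in rows, so rows that do not move let the fingers close. It gives the time, the measured TCP pose, the force and the opening at its end, in the units of the state.
- manip.get_obs(): the state, without advancing time (a new reading comes with each control period).
- optics.snapshot(name): name is "side" or "top" or "wrist"; returns the picture (420x560x3 uint8, blue, green, red); there is no depth.
- optics.camera_params(name): a dict with "fovy" (degrees; the focal length in pixels is half the picture's height over the tangent of half this angle, whatever the lens; pixels are square), "cx", "cy" (the principal point, pixels), "world_to_cam" (4x4, takes a point from world to camera coordinates). Camera axes: x right, y down, z forward; pixel columns grow to the right and rows downward; lengths in m; the calibration is good to about 2 mm. A picture is of the moment at which its call begins: read the wrist's pose just before it. camera_params takes no time and is no camera call; for the wrist camera it gives the pose at the moment of the call.
- manip.sign_off(): hands the job in, once; it reports no verdict.
The state is a dict: "time_s": time; "joint_positions": joint angles; "qd": joint speeds; "tau": joint torques, N m; "tool_pos": TCP position; "orientation": TCP orientation; "force": force on the tool from outside, world axes, zero at the start; "ft_torque": the same for the moment, N m; "grip_width": opening from 0.0 (shut) to 1.0 (fully open).
Only numpy, scipy, OpenCV 4.12 (cv2) and the standard library are available. Lean on these libraries where they do the work, as an engineer would, in place of code of your own. Each camera call takes 0.05 s, during which the arm holds its last target.

TASK

Clamp the black-capped jar on the shaker: with the back of a finger push the steel strap round until it is fully home over the cap, and only then push the orange cam lever all the way down. Leave the jar standing in its nest: do not lift it, tip it or take it out, and leave the other jars, the tin and the weight where they are.

Things in the scene. Friction and masses are not known exactly. Their poses are not given: they have to be found in the camera images.
- shaker: Small shaker fixed to the worktop: grey housing, aluminium platform 120 x 224 mm, its top 45 mm above the worktop. Origin at worktop level under the platform's centre. Black nest ring (70 mm across, 12 mm high) at the centre; strap pivot post at own y = +75 mm, thin stud with the cam lever at own y = -75 mm (own x = 0). Own -x is the front with the black knob, z up.
- strap (a joint): Turn of the steel strap about its upright pivot, rad. Starts between 0.1 and 0.6, swung away to the shaker's rear (own +x); grows as the strap swings clockwise seen from above. At 1.745 it meets a stop: fully home, over the jar's cap, slotted end round the stud, pointing along the shaker's own -y. Friction 0.12 N m, no spring: it stays where it is left.
- strap_push (a point): Point on the strap's centre line, 95 mm from the pivot axis, half-way up its side walls. Own +x runs along the strap from pivot to free end; own +y is the trailing side, pushed to swing it home; z up. The strap is a channel 28 mm wide; its side walls, 24 mm high (125 to 149 mm above the worktop), run from 22 to 122 mm from the pivot.
- strap_pivot (a point): Point on the strap's pivot axis, 137 mm above the worktop, fixed on the shaker. The pivot's head ends 143 mm above the worktop. The strap's flat slotted end reaches 168 mm from this axis.
- cam_lever (a joint): Turn of the orange cam lever, rad. 0: raised 60 degrees above level; grows as it is pushed down and outward, away from the jar; at 1.047 it is level, at its stop, pointing along the shaker's own -y. Starts between 0 and 0.2. Friction 0.2 N m (about 3 N at the grip): it stays where it is left. Its cam draws the strap down 2.5 mm.
- lever_pivot (a point): Centre of the cam lever's level pivot pin on top of the stud, 146 mm above the worktop, fixed on the shaker. The pin lies along the shaker's own x.
- lever_press (a point): Point on the centre line of the lever's orange grip, 70 mm from the pivot. The grip is 20 mm wide and 10 mm thick and runs from 30 to 100 mm from the pivot. In the lever's own frame the lever points along (0, -0.5, 0.866); pressing goes onto its jar-side and upper face.
- pad: Round rubber pad under the strap, 28 mm across, 75 mm from the pivot axis; origin at the centre of its underside. It passes 2 mm over the jar's cap and comes down onto it with the strap as the cam lever is pushed down.
- jar: Closed sample jar with a black cap, 56 mm across, 70 mm high, loose, standing in the nest of the shaker. Origin at the centre of its underside; its cap's top is 115 mm above the worktop.
- blue_jar: Bystander: closed jar with a blue cap, 64 mm across, 85 mm high. Origin at the centre of its underside.
- white_jar: Bystander: closed jar with a pale grey cap, 49 mm across, 60 mm high. Origin at the centre of its underside.
- tin: Bystander: round lidded tin, 68 mm across, 38 mm high. Origin at the centre of its underside.
- weight: Bystander: brass weight with a knob, 30 mm across, 42 mm high. Origin at the centre of its underside.
Things that resemble listed ones, but are neither listed nor needed, are in the scene too. Leave any pink or yellow look-alike of the jar alone.

How it is judged:
On the way, in this order (a step that is already met when the one before it is completed fails the run):
1. the strap is fully home over the jar while the cam lever is still up (value of joint strap above 1.6853 rad and value of joint cam_lever below 0.4 rad), for 0.2 s.
2. the cam lever is all the way down with the strap home (value of joint strap above 1.6853 rad and value of joint cam_lever above 0.9472 rad), for 0.2 s.
At the end, for the whole second after the job is handed in: The strap is within 0.06 rad of its stop over the jar, the cam lever within 0.10 rad of its stop, the pad presses on the jar's cap with at least 0.5 N, and the jar stands at rest in the nest: within 6 mm of its centre, upright within 0.06 rad, not raised by more than 4 mm (all of step 2 and horizontal distance between jar and shaker below 0.006 m and angle between jar's own z axis and vertical below 0.06 rad and z of jar in the frame of shaker below 0.049 m and contact force between pad and jar above 0.5 N and linear speed of jar below 0.02 m/s); the robot touches nothing.
It fails at once if the cam lever is pushed down (past 0.5 rad) before the strap is home (value of joint cam_lever above 0.5 rad and value of joint strap below 1.66 rad).
It fails at once if the jar is lifted more than 6 mm, tipped more than 0.15 rad or taken out of its nest (z of jar in the frame of shaker above 0.051 m or angle between jar's own z axis and vertical above 0.15 rad or horizontal distance between jar and shaker above 0.01 m).
It fails at once if another jar, the tin or the weight is moved by more than 15 mm (distance of any of blue_jar, white_jar, tin, weight from where it was at the start of the episode above 0.015 m).
It also fails if it takes over 45 s, if anything falls off the work surface, if the arm or the gripper's body presses on something with over 40 N, if the wrist force passes 120 N, or if a joint passes its speed limit or range.

## Working session

There is one attempt and no reset: what is moved stays moved. The work goes in short steps, Python scripts to look and compute and a tool call to move; the robot and the scene stay as the last step left them, time stands still between calls to the robot, and variables do not carry over. Pictures are saved under pics/ and viewed, and the job is handed in when it is done.

Besides the shell and the picture viewer there is one more tool, called after ">>>" as a command line: name --argument value ..., lists and objects as JSON in quotes. play_rows: Moves the arm, as the interface text tells. Its arguments: {"type":"object","properties":{"commands":{"type":"array","items":{"type":"array"}}},"required":["commands"]}

```bash
mkdir -p pics; ls
python3 - <<'E'
from bench import manip, optics
import cv2
print(manip.get_obs())
for n in ("side","top","wrist"):
    im=optics.snapshot(n); cv2.imwrite(f"pics/{n}0.png",im); p=optics.camera_params(n); print(n,p)
E
```

```text
pics
{'time_s': 0.0, 'joint_positions': array([-1.22262615e+00,  3.00500335e-01,  1.52164063e+00,  3.24820366e-06,
        1.32070548e+00, -6.66381435e-02]), 'qd': array([ 1.88414120e-03,  3.79437214e-04,  6.60611075e-05,  1.13053249e-03,
       -3.58189338e-04, -6.16136084e-05]), 'tau': array([-3.89761717e-04, -5.31810451e+01, -3.52739954e+01,  7.07970886e-02,
        2.44578416e-02, -1.01313901e-04]), 'tool_pos': array([ 0.22154575, -0.50311486,  0.2238451 ]), 'orientation': array([ 0.1455463 , -0.14566849,  0.69239157, -0.69151347]), 'force': array([0.28538484, 0.13824485, 0.19950414]), 'ft_torque': array([-0.00674761,  0.02692974, -0.00874675]), 'grip_width': 1.0006913610514054}
side {'fovy': 52.68222712716878, 'cx': 274.6412751489251, 'cy': 206.0761537124234, 'world_to_cam': array([[-0.92509987, -0.37937532,  0.01626675,  0.41565979],
       [-0.18458457,  0.4118436 , -0.89236393,  0.24734558],
       [ 0.33184149, -0.82852835, -0.45102329,  1.05620216],
       [ 0.        ,  0.        ,  0.        ,  1.        ]])}
top {'fovy': 52.67157207705495, 'cx': 277.2392757654108, 'cy': 208.06567055440797, 'world_to_cam': array([[ 0.00334444, -0.99954499, -0.02997725, -0.04207181],
       [-0.99825453, -0.00156953, -0.05903757,  0.50108168],
       [ 0.05896365,  0.03012237, -0.99780556,  1.08083304],
       [ 0.        ,  0.        ,  0.        ,  1.        ]])}
wrist {'fovy': 65.93066873799724, 'cx': 275.59905383114375, 'cy': 210.66492708627385, 'world_to_cam': array([[ 0.40292779, -0.91522904, -0.00223374, -0.54861331],
       [-0.88543217, -0.39042517,  0.25214691, -0.02714915],
       [-0.23164428, -0.09961917, -0.96768639,  0.39202707],
       [ 0.        ,  0.        ,  0.        ,  1.        ]])}
```

View pics/side0.png

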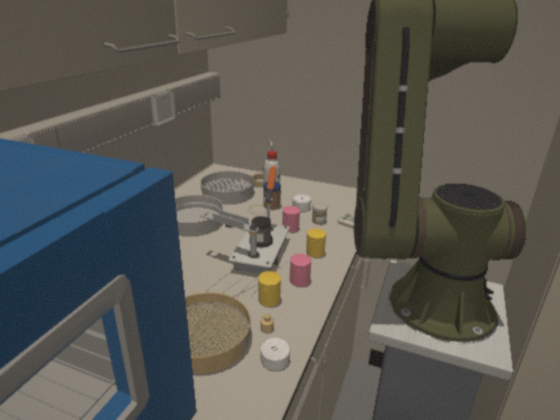

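View pics/top0.png

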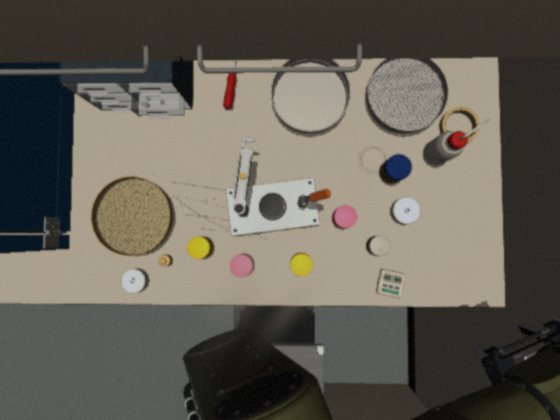

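View pics/wrist0.png

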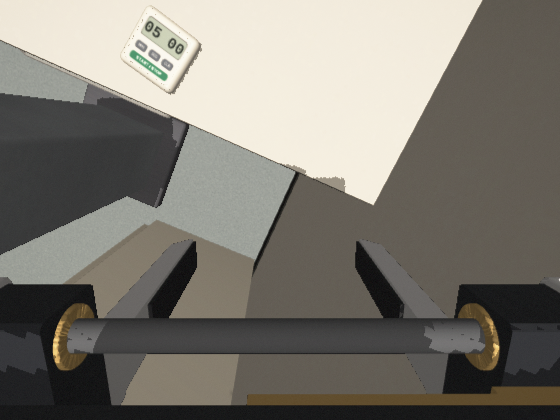

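Top view: the shaker is at about (273,207). The strap pivot is near (240,209), with the strap running up to (247,140), and the orange lever runs from (304,202) to (328,193). The pink and yellow look-alikes are at (345,216), (241,265), (199,247) and (302,264). The black-capped jar at (272,206), in the nest, is the one that fits. I'll enlarge it and measure.

```bash
cat > h.py <<'E'
import numpy as np, cv2
from bench import manip, optics
def cam(n):
    p=optics.camera_params(n); f=210/np.tan(np.radians(p['fovy'])/2); return f,p['cx'],p['cy'],np.array(p['world_to_cam'])
def ray(n,u,v,z,c=None):
    f,cx,cy,T=c or cam(n); R=T[:3,:3]; t=T[:3,3]; o=-R.T@t; d=R.T@np.array([(u-cx)/f,(v-cy)/f,1]); return o+d*(z-o[2])/d[2]
def proj(n,P,c=None):
    f,cx,cy,T=c or cam(n); q=T[:3,:3]@np.array(P)+T[:3,3]; return np.array([cx+f*q[0]/q[2],cy+f*q[1]/q[2]])
E
python3 - <<'E'
from h import *
im=cv2.imread('pics/top0.png'); c=im[125:250,190:350]; cv2.imwrite('pics/topc.png',cv2.resize(c,None,fx=5,fy=5,interpolation=cv2.INTER_CUBIC)[:600])
im=cv2.imread('pics/side0.png'); c=im[150:280,180:340]; cv2.imwrite('pics/sidec.png',cv2.resize(c,None,fx=4.5,fy=4.5,interpolation=cv2.INTER_CUBIC)[:600])
E
```

```text
(no output)
```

View pics/topc.png

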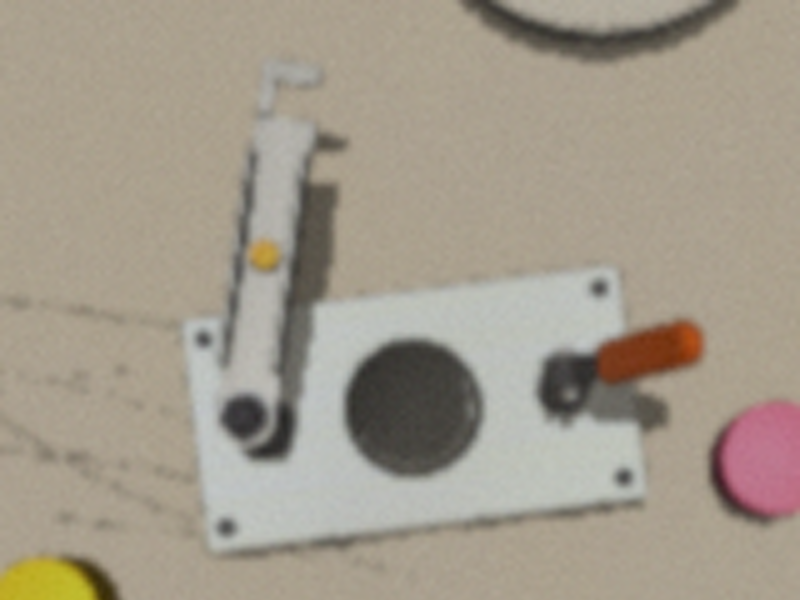

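View pics/sidec.png

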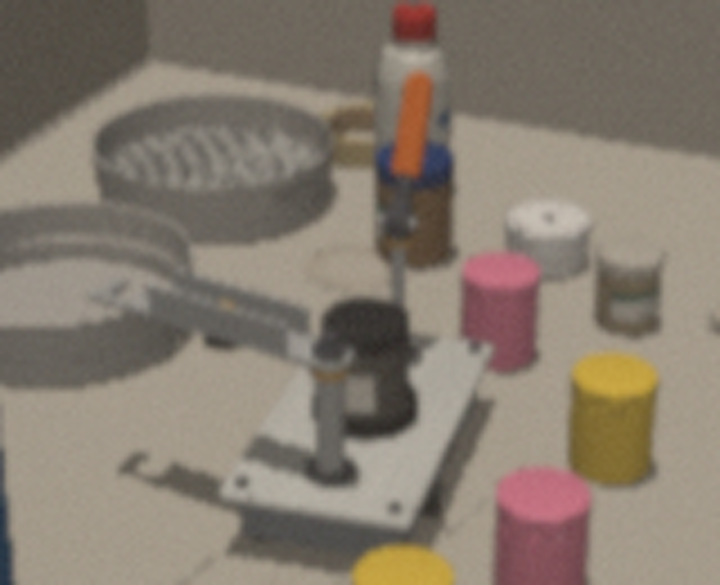

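The enlarged top crop shows the black cap at the platform's centre, crop (414,407). The pivot head is at (243,416), the strap's free end near (285,75), and the lever grip from (605,365) to (690,342). Next I'll convert these to world positions.

Run:
```python
from h import *
np.set_printoptions(precision=4,suppress=True)
g=lambda x,y,z:ray('top',190+(x-2)/5,125+(y-2)/5,z)
C=[g(*p,0.045) for p in [(183,323),(617,266),(645,500),(212,553)]]
o=np.mean(C,0);print('corners',np.array(C),'ctr',o)
print('sizes',np.linalg.norm(C[0]-C[1]),np.linalg.norm(C[1]-C[2]))
ey=(C[0]+C[3]-C[1]-C[2]);ey/=np.linalg.norm(ey);yaw=np.arctan2(-ey[0],ey[1]);print('yaw',yaw)
cap=g(414,407,.115);print('cap',cap)
P=g(243,416,.143);print('pivot seen',P)
c,s=np.cos(yaw),np.sin(yaw);R=np.array([[c,-s],[s,c]])
for nm,off in(('pivot',(0,.075)),('stud',(0,-.075)),('levertip_home',(0,-.175))):
  print(nm,o[:2]+R@off, cap[:2]+R@off)
print('stud seen',g(566,390,.146))
d=g(265,255,.145)-P;print('dot',np.linalg.norm(d),np.arctan2(d[1],d[0]))
d=R.T@d[:2]; print('strap dir in shaker',d, 'joint', 0.1745-np.arctan2(d[1],d[0]))
# check: 1.745 -> -y i.e. angle -pi/2 ; joint = 1.745-(ang+pi/2)
print('joint',1.745-(np.arctan2(d[1],d[0])+np.pi/2))
# lever tip in shaker yz plane
for px in [(700,340),(605,365)]:
  for z in (.17,.2,.22,.24): print(px,z,R.T@(g(*px,z)-o)[:2])
S=lambda x,y:(180+x/4.5,150+y/4.5)
def tri(a,b):
  A=[]; 
  o1=ray('top',*a,1.);d1=ray('top',*a,0)-o1;o2=ray('side',*b,1.);d2=ray('side',*b,0)-o2
  t=np.linalg.lstsq(np.c_[d1,-d2],o2-o1,rcond=None)[0];p,q=o1+t[0]*d1,o2+t[1]*d2
  return (p+q)/2,np.linalg.norm(p-q)
for a,b,n in [((190+243/5,125+416/5),S(332,350),'pivot'),((190+690/5,125+342/5),S(420,78),'levertip'),((190+265/5,125+255/5),S(228,303),'dot')]: print(n,tri(a,b))
```

```text
corners [[ 0.5469  0.0873  0.045 ]
 [ 0.5757 -0.1314  0.045 ]
 [ 0.4582 -0.1452  0.045 ]
 [ 0.431   0.0715  0.045 ]] ctr [ 0.5029 -0.0295  0.045 ]
sizes 0.22057238198622922 0.11828756140031675
yaw 0.12787856264986908
cap [ 0.5001 -0.0325  0.115 ]
pivot seen [0.494  0.0444 0.143 ]
pivot [0.4934 0.0449] [0.4905 0.0419]
stud [ 0.5125 -0.1038] [ 0.5096 -0.1069]
levertip_home [ 0.5253 -0.203 ] [ 0.5224 -0.2061]
stud seen [ 0.5059 -0.1028  0.146 ]
dot 0.07436439858449512 -0.13080383303964982
strap dir in shaker [ 0.0719 -0.019 ] joint 0.43318239568951894
joint 0.43288606889462256
(700, 340) 0.17 [ 0.0065 -0.1336]
(700, 340) 0.2 [ 0.004  -0.1305]
(700, 340) 0.22 [ 0.0023 -0.1284]
(700, 340) 0.24 [ 0.0006 -0.1263]
(605, 365) 0.17 [ 0.0008 -0.0906]
(605, 365) 0.2 [-0.0015 -0.0889]
(605, 365) 0.22 [-0.0031 -0.0877]
(605, 365) 0.24 [-0.0046 -0.0865]
pivot (array([0.4934, 0.0448, 0.1314]), np.float64(0.0007998198840989288))
levertip (array([ 0.5196, -0.1524,  0.2275]), np.float64(0.0007572196971798105))
dot (array([0.5671, 0.0342, 0.1414]), np.float64(0.0003678498806899643))
```

```bash
cat >> h.py <<'E'
from scipy.spatial.transform import Rotation as Ro
np.set_printoptions(precision=4,suppress=True)
def st():
    s=manip.get_obs(); w,x,y,z=s['orientation']; R=Ro.from_quat([x,y,z,w]).as_matrix()
    return s,np.array(s['tool_pos']),R
def show():
    s,p,R=st(); print('t',round(s['time_s'],2),'p',p,'F',s['force'],'w',round(s['grip_width'],3)); print('q',s['joint_positions']); print('tool axes x,y,z rows\n',R.T); print('zyaw',np.arctan2(R[1,2],R[0,2]))
def go(x,y,z):
    s,p,R=st(); print('units to',(x,y,z),R.T@(np.array([x,y,z])-p)/.03)
PIV=np.array([.4934,.0448])
def target(ang,r,off): # ang world dir of strap
    return PIV+r*np.array([np.cos(ang),np.sin(ang)])+off*np.array([-np.sin(ang),np.cos(ang)])
E
python3 - <<'E'
from h import *
show(); 
t=target(-.131,.095,.045); print(t); go(*t,.26)
E
```

```text
t 0.15 p [ 0.2216 -0.5032  0.224 ] F [-0.0291 -0.1899 -0.0152] w 1.002
q [-1.2226  0.3003  1.5214  0.      1.3207 -0.0666]
tool axes x,y,z rows
 [[-0.9152 -0.403  -0.0001]
 [-0.0003  0.0008 -1.    ]
 [ 0.403  -0.9152 -0.0009]]
zyaw -1.1559876495277361
[0.5935 0.077 ]
units to (np.float64(0.5934641713411213), np.float64(0.07700499361612614), 0.26) [-19.1388  -1.1863 -12.7051]
```

```bash
cat >> h.py <<'E'
def plan(x,y,z,yaw,n,hand=-1):
    s,p,R=st(); psi=np.arctan2(R[1,2],R[0,2]); d=(np.array([x,y,z])-p)/n; dy=(yaw-psi)/n
    print('d/row',d,'spin/row',-dy)
    for k in range(n):
        a=psi+k*dy; zz=np.array([np.cos(a),np.sin(a),0]); yy=np.array([0,0,-1.]); xx=np.cross(yy,zz)
        print([hand,[round(float(d@v)/.03,2) for v in (xx,yy,zz)],round(-dy,3)])
E
python3 - <<'E'
from h import *
plan(.593,.077,.30,1.44,25)
E
```

```text
d/row [0.0149 0.0232 0.003 ] spin/row -0.10383950598110944
[-1, [-0.76, -0.1, -0.51], np.float64(-0.104)]
[-1, [-0.81, -0.1, -0.43], np.float64(-0.104)]
[-1, [-0.85, -0.1, -0.34], np.float64(-0.104)]
[-1, [-0.88, -0.1, -0.25], np.float64(-0.104)]
[-1, [-0.91, -0.1, -0.16], np.float64(-0.104)]
[-1, [-0.92, -0.1, -0.06], np.float64(-0.104)]
[-1, [-0.92, -0.1, 0.03], np.float64(-0.104)]
[-1, [-0.91, -0.1, 0.13], np.float64(-0.104)]
[-1, [-0.89, -0.1, 0.22], np.float64(-0.104)]
[-1, [-0.86, -0.1, 0.31], np.float64(-0.104)]
[-1, [-0.83, -0.1, 0.4], np.float64(-0.104)]
[-1, [-0.78, -0.1, 0.48], np.float64(-0.104)]
[-1, [-0.73, -0.1, 0.56], np.float64(-0.104)]
[-1, [-0.66, -0.1, 0.64], np.float64(-0.104)]
[-1, [-0.59, -0.1, 0.7], np.float64(-0.104)]
[-1, [-0.52, -0.1, 0.76], np.float64(-0.104)]
[-1, [-0.44, -0.1, 0.81], np.float64(-0.104)]
[-1, [-0.35, -0.1, 0.85], np.float64(-0.104)]
[-1, [-0.26, -0.1, 0.88], np.float64(-0.104)]
[-1, [-0.17, -0.1, 0.9], np.float64(-0.104)]
[-1, [-0.07, -0.1, 0.92], np.float64(-0.104)]
[-1, [0.02, -0.1, 0.92], np.float64(-0.104)]
[-1, [0.12, -0.1, 0.91], np.float64(-0.104)]
[-1, [0.21, -0.1, 0.89], np.float64(-0.104)]
[-1, [0.3, -0.1, 0.87], np.float64(-0.104)]
```

>>> play_rows --commands '[[-1,[0,-0.8,0],0],[-1,[0,-0.8,0],0],[-1,[0,-0.8,0],0],[-1,[0,-0.6,0],0]]'

```text
time_s: 0.48
tool_pos: [0.221, -0.5017, 0.3118]
orientation: [0.145, -0.146, 0.696, -0.688]
force: [-0.0, 0.5, 0.4]
grip_width: 0.754
```

>>> play_rows --commands '[[-1,[-0.76,0,-0.51],-0.104],[-1,[-0.81,0,-0.43],-0.104],[-1,[-0.85,0,-0.34],-0.104],[-1,[-0.88,0,-0.25],-0.104],[-1,[-0.91,0,-0.16],-0.104]]'

```text
time_s: 0.9
tool_pos: [0.2944, -0.3848, 0.3154]
orientation: [0.323, -0.322, 0.632, -0.627]
force: [0.3, -0.2, 0.2]
grip_width: 0.398
```

>>> play_rows --commands '[[-1,[-0.92,0,-0.06],-0.104],[-1,[-0.92,0,0.03],-0.104],[-1,[-0.91,0,0.13],-0.104],[-1,[-0.89,0,0.22],-0.104],[-1,[-0.86,0,0.31],-0.104]]'

```text
time_s: 1.32
tool_pos: [0.368, -0.2604, 0.3155]
orientation: [0.481, -0.479, 0.522, -0.516]
force: [0.3, -1.3, 0.2]
grip_width: 0.045
```

Run:
```python
from h import *
show();plan(.593,.077,.30,1.44,15)
```

```text
t 1.32 p [ 0.368  -0.2604  0.3155] F [ 0.348  -1.2561  0.1748] w 0.045
q [-0.6992  0.0205  1.634   0.0037  1.4948 -0.6215]
tool axes x,y,z rows
 [[-0.0779 -0.9969 -0.0076]
 [-0.0036  0.0079 -1.    ]
 [ 0.997  -0.0779 -0.0042]]
zyaw -0.07797734850219952
d/row [ 0.015   0.0225 -0.001 ] spin/row -0.10119848990014663
[-1, [-0.79, 0.03, 0.44], np.float64(-0.101)]
[-1, [-0.74, 0.03, 0.52], np.float64(-0.101)]
[-1, [-0.68, 0.03, 0.59], np.float64(-0.101)]
[-1, [-0.62, 0.03, 0.66], np.float64(-0.101)]
[-1, [-0.55, 0.03, 0.71], np.float64(-0.101)]
[-1, [-0.47, 0.03, 0.77], np.float64(-0.101)]
[-1, [-0.39, 0.03, 0.81], np.float64(-0.101)]
[-1, [-0.31, 0.03, 0.85], np.float64(-0.101)]
[-1, [-0.22, 0.03, 0.87], np.float64(-0.101)]
[-1, [-0.13, 0.03, 0.89], np.float64(-0.101)]
[-1, [-0.04, 0.03, 0.9], np.float64(-0.101)]
[-1, [0.05, 0.03, 0.9], np.float64(-0.101)]
[-1, [0.14, 0.03, 0.89], np.float64(-0.101)]
[-1, [0.23, 0.03, 0.87], np.float64(-0.101)]
[-1, [0.31, 0.03, 0.84], np.float64(-0.101)]
```

Tracking is good, so I'll continue.

>>> play_rows --commands '[[-1,[-0.79,0.03,0.44],-0.104],[-1,[-0.74,0.03,0.52],-0.104],[-1,[-0.68,0.03,0.59],-0.104],[-1,[-0.62,0.03,0.66],-0.104],[-1,[-0.55,0.03,0.71],-0.104]]'

```text
time_s: 1.73
tool_pos: [0.4435, -0.1397, 0.3113]
orientation: [0.604, -0.601, 0.373, -0.368]
force: [-0.1, -0.3, -0.7]
grip_width: 0.004
```

>>> play_rows --commands '[[-1,[-0.47,0.03,0.77],-0.104],[-1,[-0.39,0.03,0.81],-0.104],[-1,[-0.31,0.03,0.85],-0.104],[-1,[-0.22,0.03,0.87],-0.104],[-1,[-0.13,0.03,0.89],-0.104]]'

```text
time_s: 2.15
tool_pos: [0.5147, -0.0166, 0.3067]
orientation: [0.682, -0.678, 0.196, -0.191]
force: [-0.6, -1.1, 0.9]
grip_width: 0.004
```

>>> play_rows --commands '[[-1,[-0.04,0.03,0.9],-0.104],[-1,[0.05,0.03,0.9],-0.104],[-1,[0.14,0.03,0.89],-0.104],[-1,[0.23,0.03,0.87],-0.104],[-1,[0.31,0.03,0.84],-0.104]]'

```text
time_s: 2.57
tool_pos: [0.5804, 0.1094, 0.3012]
orientation: [0.71, -0.704, 0.005, 0.0]
force: [0.5, -0.9, 0.3]
grip_width: 0.004
```

Run:
```python
from h import *
show();plan(.593,.077,.20,1.44,5)
for n in('wrist','side','top'): cv2.imwrite(f'pics/{n}1.png',optics.snapshot(n))
```

```text
t 2.57 p [0.5804 0.1094 0.3012] F [ 0.4819 -0.8969  0.2542] w 0.004
q [ 0.1205  0.3526  1.2754  0.0088  1.5197 -1.4436]
tool axes x,y,z rows
 [[ 0.9999 -0.0071 -0.0072]
 [-0.0072  0.008  -0.9999]
 [ 0.0072  0.9999  0.0079]]
zyaw 1.5636202658602212
d/row [ 0.0025 -0.0065 -0.0202] spin/row 0.024724053172044246
[-1, [0.09, 0.67, -0.22], np.float64(0.025)]
[-1, [0.09, 0.67, -0.21], np.float64(0.025)]
[-1, [0.1, 0.67, -0.21], np.float64(0.025)]
[-1, [0.1, 0.67, -0.21], np.float64(0.025)]
[-1, [0.11, 0.67, -0.21], np.float64(0.025)]
```

View pics/wrist1.png

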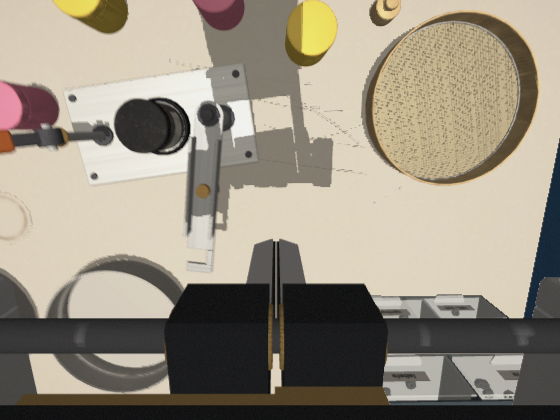

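View pics/side1.png

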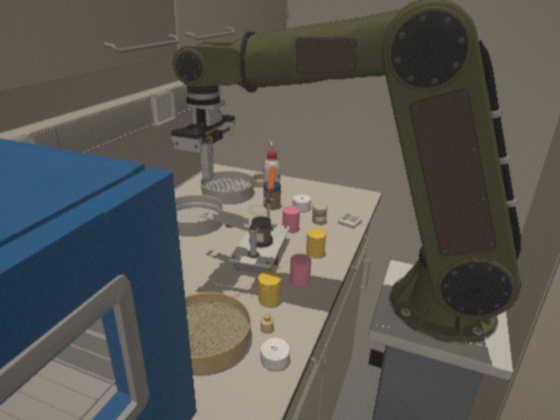

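The wrist view shows the strap from the pivot (210,115) to its end (200,265), with the fingertips at (275,245), to the right of it on the trailing side. It's clear of the rack at (450,330).

Run:
```python
from h import *
for z in (0,.1,.2): print(ray('top',192,114,z), 'bowl',ray('top',312,133,z))
f=cam('wrist');P=ray('wrist',210,113,.143,f);print('pivot',P)
D=ray('wrist',203,190,.145,f);d=D-P;print('dot',D,np.linalg.norm(d),np.arctan2(d[1],d[0]))
c=[ray('wrist',u,v,.045,f) for u,v in[(66,90),(242,66),(257,160),(92,184)]];print(np.mean(c,0));v=c[0]-c[1]+c[3]-c[2];print(np.arctan2(v[0],-v[1]))
```

```text
[0.7529 0.1878 0.    ] bowl [ 0.7004 -0.1314  0.    ]
[0.7243 0.1641 0.1   ] bowl [ 0.6765 -0.1262  0.1   ]
[0.6957 0.1405 0.2   ] bowl [ 0.6527 -0.121   0.2   ]
pivot [0.4921 0.0502 0.143 ]
dot [0.5653 0.0393 0.145 ] 0.07402983050057338 -0.14837998047156742
[ 0.5029 -0.0259  0.045 ]
0.12396896150551404
```

>>> play_rows --commands '[[-1,[0.09,0.67,-0.2],0.025],[-1,[0.09,0.67,-0.2],0.025],[-1,[0.1,0.67,-0.2],0.025],[-1,[0.1,0.67,-0.2],0.025],[-1,[0.1,0.67,-0.2],0.025]]'

```text
time_s: 3.13
tool_pos: [0.5921, 0.0754, 0.2013]
orientation: [0.708, -0.702, 0.053, -0.053]
force: [-0.2, 0.3, -0.8]
grip_width: 0.008
```

Run:
```python
from h import *
show()
plan(*target(-.131,.095,.042),.147,1.44,5)
```

```text
t 3.13 p [0.5921 0.0754 0.2013] F [-0.2395  0.2743 -0.7556] w 0.008
q [ 0.062   0.4219  1.4105  0.0082  1.3084 -1.3605]
tool axes x,y,z rows
 [[ 0.9887 -0.1499 -0.0009]
 [ 0.0003  0.008  -1.    ]
 [ 0.1499  0.9887  0.008 ]]
zyaw 1.420343754778032
d/row [ 0.0002 -0.0003 -0.0109] spin/row -0.0039312490443935925
[-1, [0.01, 0.36, -0.01], np.float64(-0.004)]
[-1, [0.01, 0.36, -0.01], np.float64(-0.004)]
[-1, [0.01, 0.36, -0.01], np.float64(-0.004)]
[-1, [0.01, 0.36, -0.01], np.float64(-0.004)]
[-1, [0.01, 0.36, -0.01], np.float64(-0.004)]
```

>>> play_rows --commands '[[-1,[0,0.36,0],0],[-1,[0,0.36,0],0],[-1,[0,0.36,0],0],[-1,[0,0.36,0],0],[-1,[0,0.36,0],0]]'

```text
time_s: 3.55
tool_pos: [0.5909, 0.0725, 0.1435]
orientation: [0.708, -0.702, 0.056, -0.055]
force: [1.5, -0.1, 0.4]
grip_width: 0.008
```

Run:
```python
from h import *
show()
for n in('wrist',): cv2.imwrite(f'pics/{n}2.png',optics.snapshot(n))
plan(*target(-.131,.095,.02),.147,1.44,3)
```

```text
t 3.55 p [0.5909 0.0725 0.1435] F [ 1.4589 -0.1043  0.3973] w 0.008
q [ 0.0573  0.4736  1.4762  0.0081  1.1917 -1.3585]
tool axes x,y,z rows
 [[ 0.9875 -0.1574 -0.0015]
 [-0.0003  0.0076 -1.    ]
 [ 0.1574  0.9875  0.0074]]
zyaw 1.412777920704711
d/row [ 0.     -0.0067  0.002 ] spin/row -0.009084349477331166
[-1, [0.04, -0.07, -0.22], np.float64(-0.009)]
[-1, [0.03, -0.07, -0.22], np.float64(-0.009)]
[-1, [0.03, -0.07, -0.22], np.float64(-0.009)]
```

View pics/wrist2.png

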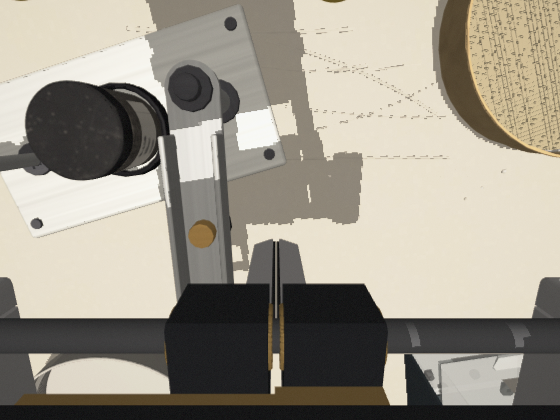

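```bash
cat >> h.py <<'E'
def rel():
    s,p,R=st(); psi=np.arctan2(R[1,2],R[0,2]); d=p[:2]-PIV; a=psi-np.pi/2
    return s,p,psi,a,np.array([d@[np.cos(a),np.sin(a)], d@[-np.sin(a),np.cos(a)]])
def arc(da,n,off=.0265,r=.095,z=.145,hand=-1):
    s,p,psi,a,l=rel(); print('t',round(s['time_s'],2),'z',p[2],'a',round(a,3),'rel along/off',l,'F',s['force'],'contact strap angle',round(np.arctan2(*(p[:2]-PIV)[::-1])-np.arcsin(.0265/np.hypot(*(p[:2]-PIV))),3))
    pos=p.copy(); 
    for k in range(n):
        ak=a+(k)*-da; xx=np.array([np.cos(ak),np.sin(ak)]); zz=np.array([-np.sin(ak),np.cos(ak)])
        t=target(a-(k+1)*da,r,off); t0=pos[:2] if k==0 else target(a-k*da,r,off)
        d=(t-t0)/.03; print([hand,[round(float(d@xx),2),round(float((p[2]-z)/.03/n),2),round(float(d@zz),2)],da])
E
python3 - <<'E'
from h import *
arc(.0,1);arc(.06,5)
E
```

```text
t 3.6 z 0.14111915701733277 a -0.158 rel along/off [0.0911 0.0425] F [-0.4969 -0.7559 -1.8825] contact strap angle 0.012
[-1, [0.13, -0.13, -0.53], 0.0]
t 3.6 z 0.14111915701733277 a -0.158 rel along/off [0.0911 0.0425] F [-0.4969 -0.7559 -1.8825] contact strap angle 0.012
[-1, [0.18, -0.03, -0.73], 0.06]
[-1, [0.05, -0.03, -0.19], 0.06]
[-1, [0.05, -0.03, -0.19], 0.06]
[-1, [0.05, -0.03, -0.19], 0.06]
[-1, [0.05, -0.03, -0.19], 0.06]
```

>>> play_rows --commands '[[-1,[0.05,-0.1,-0.25],0],[-1,[0.05,-0.05,-0.2],0],[-1,[0.05,0,-0.15],0.05],[-1,[0.05,0,-0.19],0.06],[-1,[0.05,0,-0.19],0.06]]'

```text
time_s: 4.02
tool_pos: [0.5926, 0.0411, 0.1473]
orientation: [0.7, -0.695, 0.117, -0.115]
force: [-0.4, 1.0, -0.3]
grip_width: 0.004
```

Run:
```python
from h import *
arc(.06,5)
```

```text
t 4.02 z 0.1472956670117388 a -0.329 rel along/off [0.095  0.0285] F [-0.416   0.9574 -0.2621] contact strap angle -0.308
[-1, [0.05, 0.02, -0.26], 0.06]
[-1, [0.05, 0.02, -0.19], 0.06]
[-1, [0.05, 0.02, -0.19], 0.06]
[-1, [0.05, 0.02, -0.19], 0.06]
[-1, [0.05, 0.02, -0.19], 0.06]
```

>>> play_rows --commands '[[-1,[0.05,0.02,-0.22],0.06],[-1,[0.05,0.02,-0.19],0.06],[-1,[0.05,0.02,-0.19],0.06],[-1,[0.05,0,-0.19],0.06],[-1,[0.05,0,-0.19],0.06]]'

```text
time_s: 4.43
tool_pos: [0.5881, 0.0082, 0.1499]
orientation: [0.674, -0.667, 0.224, -0.224]
force: [0.4, 1.8, -0.7]
grip_width: 0.005
```

Run:
```python
from h import *
arc(.06,5)
cv2.imwrite('pics/wrist3.png',optics.snapshot('wrist'))
```

```text
t 4.43 z 0.149875804653214 a -0.645 rel along/off [0.0977 0.0277] F [ 0.3682  1.7874 -0.6645] contact strap angle -0.633
[-1, [-0.04, 0.03, -0.23], 0.06]
[-1, [0.05, 0.03, -0.19], 0.06]
[-1, [0.05, 0.03, -0.19], 0.06]
[-1, [0.05, 0.03, -0.19], 0.06]
[-1, [0.05, 0.03, -0.19], 0.06]
```

View pics/wrist3.png

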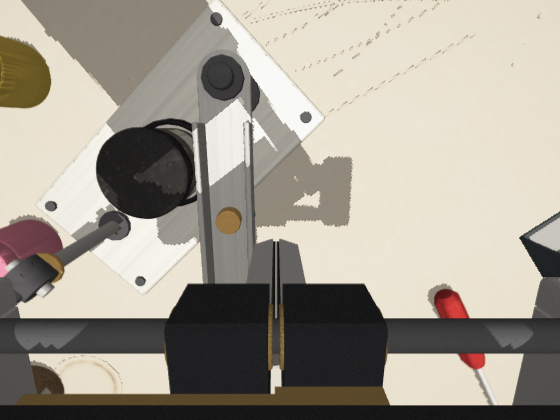

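>>> play_rows --commands '[[-1,[0,0.05,-0.21],0.06],[-1,[0.04,0.05,-0.19],0.06],[-1,[0.04,0.04,-0.19],0.06],[-1,[0.04,0.03,-0.19],0.06],[-1,[0.04,0.03,-0.19],0.06]]'

```text
time_s: 4.9
tool_pos: [0.5735, -0.0188, 0.1487]
orientation: [0.633, -0.623, 0.322, -0.327]
force: [1.7, 1.7, 0.0]
grip_width: 0.009
```

Run:
```python
from h import *
arc(.06,5)
```

```text
t 4.9 z 0.1486563363928523 a -0.954 rel along/off [0.0982 0.0285] F [1.6575 1.6639 0.0062] contact strap angle -0.933
[-1, [-0.06, 0.02, -0.26], 0.06]
[-1, [0.05, 0.02, -0.19], 0.06]
[-1, [0.05, 0.02, -0.19], 0.06]
[-1, [0.05, 0.02, -0.19], 0.06]
[-1, [0.05, 0.02, -0.19], 0.06]
```

>>> play_rows --commands '[[-1,[-0.02,0.05,-0.22],0.06],[-1,[0.03,0.05,-0.2],0.06],[-1,[0.03,0.03,-0.2],0.06],[-1,[0.03,0.03,-0.19],0.06],[-1,[0.03,0.03,-0.19],0.06]]'

```text
time_s: 5.32
tool_pos: [0.5507, -0.0382, 0.1475]
orientation: [0.579, -0.564, 0.412, -0.422]
force: [1.9, 0.5, 0.9]
grip_width: 0.007
```

Run:
```python
from h import *
arc(.06,5)
for n in('wrist','top','side'):cv2.imwrite(f'pics/{n}4.png',optics.snapshot(n))
```

```text
t 5.32 z 0.1474980423429607 a -1.261 rel along/off [0.0965 0.0293] F [1.9282 0.511  0.9095] contact strap angle -1.232
[-1, [-0.0, 0.02, -0.28], 0.06]
[-1, [0.05, 0.02, -0.19], 0.06]
[-1, [0.05, 0.02, -0.19], 0.06]
[-1, [0.05, 0.02, -0.19], 0.06]
[-1, [0.05, 0.02, -0.19], 0.06]
```

View pics/wrist4.png

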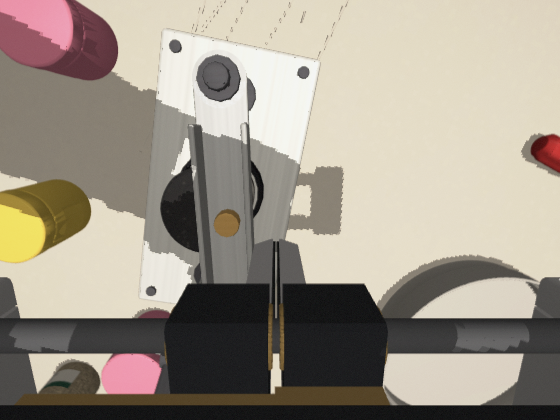

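View pics/side4.png

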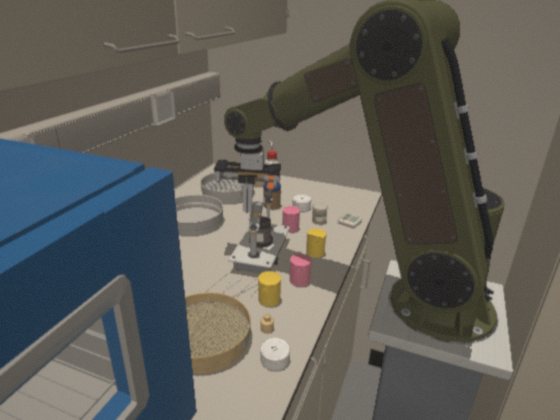

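>>> play_rows --commands '[[-1,[0,0.02,-0.22],0.06],[-1,[0.03,0.02,-0.19],0.06],[-1,[0.03,0.02,-0.19],0.06]]'

```text
time_s: 5.72
tool_pos: [0.5355, -0.0446, 0.1465]
orientation: [0.542, -0.525, 0.458, -0.47]
force: [2.7, -0.4, -0.1]
grip_width: 0.004
```

Run:
```python
from h import *
arc(.03,3)
```

```text
t 5.72 z 0.14649503018377236 a -1.431 rel along/off [0.0944 0.0293] F [ 2.7387 -0.3936 -0.1474] contact strap angle -1.402
[-1, [0.05, 0.02, -0.19], 0.03]
[-1, [0.03, 0.02, -0.1], 0.03]
[-1, [0.03, 0.02, -0.1], 0.03]
```

>>> play_rows --commands '[[-1,[0.02,0,-0.15],0.01],[-1,[0,0,-0.12],0]]'

```text
time_s: 5.88
tool_pos: [0.5287, -0.0464, 0.1473]
orientation: [0.541, -0.523, 0.459, -0.472]
force: [12.1, 1.2, -0.8]
grip_width: 0.006
```

>>> play_rows --commands '[[-1,[0,0,-0.12],0],[-1,[0,0,-0.12],0]]'

```text
time_s: 6.05
tool_pos: [0.5253, -0.0469, 0.149]
orientation: [0.546, -0.521, 0.454, -0.474]
force: [20.5, 5.3, -5.5]
grip_width: 0.005
```

Run:
```python
from h import *
arc(.0,1)
for n in('wrist','top'):cv2.imwrite(f'pics/{n}5.png',optics.snapshot(n))
```

```text
t 6.05 z 0.1489828384719856 a -1.431 rel along/off [0.0952 0.0189] F [20.453   5.3033 -5.4555] contact strap angle -1.512
[-1, [-0.01, 0.13, 0.25], 0.0]
```

View pics/wrist5.png

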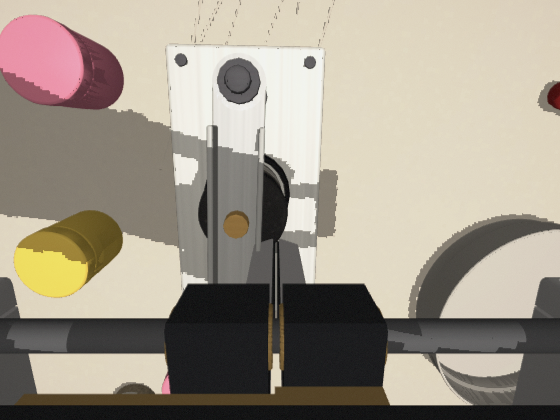

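The strap is against its stop: force jumped from about 2 N to 20 N, and the strap lies parallel to the platform. I'll back off and rise.

>>> play_rows --commands '[[-1,[0,0,0.4],0],[-1,[0,0,0.4],0],[-1,[0,-0.8,0],0],[-1,[0,-0.9,0],0],[-1,[0,-0.9,0],0]]'

```text
time_s: 6.57
tool_pos: [0.5459, -0.0424, 0.2258]
orientation: [0.549, -0.527, 0.451, -0.466]
force: [0.1, 0.2, 0.6]
grip_width: 0.005
```

>>> play_rows --commands '[[-1,[0,-0.9,0],0],[-1,[0,-0.9,0],0],[-1,[0,0,0],0]]'

```text
time_s: 6.82
tool_pos: [0.5445, -0.0426, 0.2876]
orientation: [0.553, -0.529, 0.446, -0.464]
force: [-0.3, 0.0, 0.6]
grip_width: 0.006
```

Run:
```python
from h import *
show()
for n in('wrist','top','side'):cv2.imwrite(f'pics/{n}6.png',optics.snapshot(n))
```

```text
t 6.82 p [ 0.5445 -0.0426  0.2876] F [-0.259   0.0412  0.5852] w 0.006
q [-0.1521  0.2276  1.4662  0.0154  1.4088 -0.3273]
tool axes x,y,z rows
 [[ 0.1721 -0.9851 -0.0019]
 [ 0.0408  0.0091 -0.9991]
 [ 0.9842  0.1719  0.0418]]
zyaw 0.17292379001555044
```

View pics/wrist6.png

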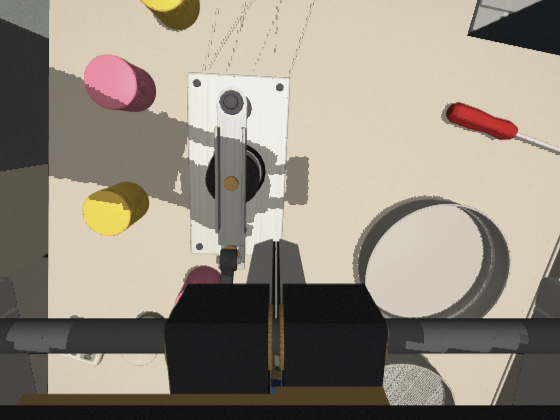

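View pics/top6.png

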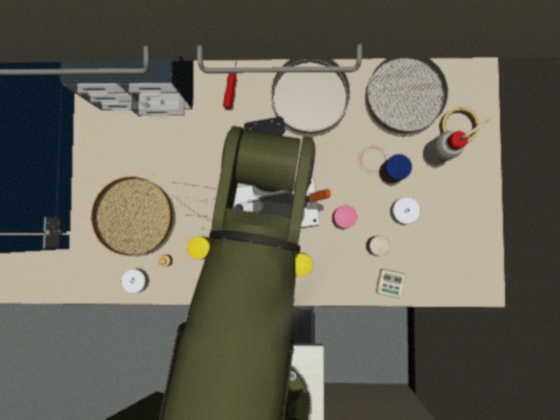

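View pics/side6.png

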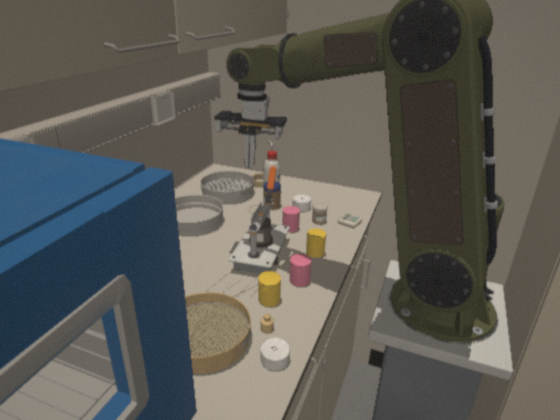

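Run:
```python
from h import *
c=cam('wrist')
P=ray('wrist',231,101,.143,c);D=ray('wrist',231,184,.145,c);d=(D-P)
print(P,D,np.linalg.norm(d))
cs=[ray('wrist',u,v,.045,c) for u,v in[(188,73),(289,78),(283,255),(191,253)]];print(np.array(cs))
v=cs[3]-cs[0]+cs[2]-cs[1]; m=np.mean(cs,0)
print('strap dir',np.arctan2(d[1],d[0]),'plat -y dir',np.arctan2(v[1],v[0]),'joint',1.745-np.arctan2(d[1],d[0])+np.arctan2(v[1],v[0]),m)
L=m[:2]+.075*v[:2]/np.linalg.norm(v[:2]);print('lever pivot',L)
print(ray('wrist',231,256,.146,c))
```

```text
[0.4924 0.0461 0.143 ] [ 0.5026 -0.0264  0.145 ] 0.0731691337773141
[[ 0.4298  0.0735  0.045 ]
 [ 0.5437  0.0883  0.045 ]
 [ 0.5751 -0.1269  0.045 ]
 [ 0.4564 -0.1429  0.045 ]]
strap dir -1.4310433842290122 plat -y dir -1.4372098897457672 joint 1.7388334944832449 [ 0.5013 -0.027   0.045 ]
lever pivot [ 0.5112 -0.1014]
[ 0.5124 -0.0965  0.146 ]
```

The wrist view gives a strap joint of about 1.74 (home) and the lever is still up. Next I'll move over the lever, on its jar side.

Run:
```python
from h import *
def plan2(x,y,z,n):
    s,p,R=st(); print(R.T@(np.array([x,y,z])-p)/.03/n, n)
plan2(.5120,-.1075,.27,4)
```

```text
[ 0.4902  0.0811 -0.352 ] 4
```

>>> play_rows --commands '[[-1,[0.49,0.08,-0.35],0.01],[-1,[0.49,0.08,-0.35],0.01],[-1,[0.49,0.08,-0.35],0.01],[-1,[0.49,0.08,-0.35],0.01],[-1,[0,0,0],0]]'

```text
time_s: 7.38
tool_pos: [0.5083, -0.1077, 0.2616]
orientation: [0.542, -0.525, 0.462, -0.466]
force: [1.0, 0.1, 0.1]
grip_width: 0.007
```

```bash
cat >> h.py <<'E'
L=np.array([.5118,-.1025]); OUT=np.array([.1276,-.9918]); SX=np.array([.9918,.1276])
def lev(out,z,n,side=0.):
    s,p,R=st(); d=p[:2]-L; print('t',round(s['time_s'],2),'now out',round(d@OUT,4),'side',round(d@SX,4),'z',round(p[2],4),'F',s['force'],'tooly',R[:,1],'zyaw',round(np.arctan2(R[1,2],R[0,2]),3))
    t=np.r_[L+out*OUT+side*SX,z]; print('per row',R.T@(t-p)/.03/n)
E
python3 - <<'E'
from h import *
lev(.005,.23,4)
for n in('wrist','side'):cv2.imwrite(f'pics/{n}7.png',optics.snapshot(n))
im=cv2.imread('pics/side7.png')[90:270,190:350];cv2.imwrite('pics/side7c.png',cv2.resize(im,None,fx=3.3,fy=3.3,interpolation=cv2.INTER_CUBIC))
E
```

```text
t 7.38 now out 0.0047 side -0.0041 z 0.2616 F [1.0151 0.0865 0.0714] tooly [ 0.0207  0.0135 -0.9997] zyaw 0.139
per row [0.0055 0.264  0.0282]
```

View pics/side7c.png

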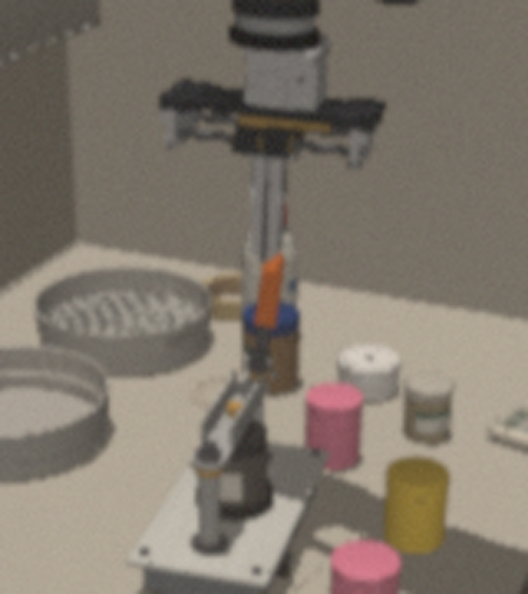

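View pics/wrist7.png

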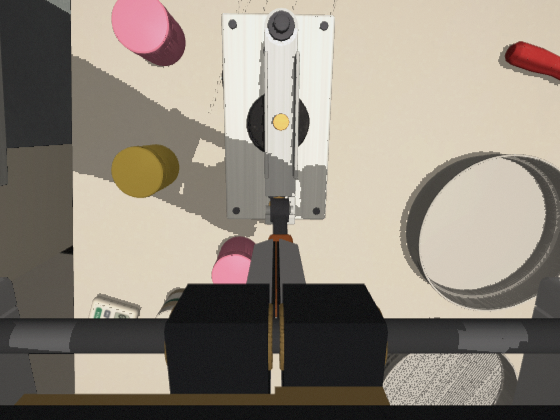

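Run:
```python
from h import *
s,p,R=st()
tip=p+R[:,1]*.019
for nm,q in(('tip',tip),('levtip',np.r_[L+.05*OUT,.146+.0866]),('levtip5',np.r_[L+.055*OUT,.146+.0835])):
    a=proj('side',q);print(nm,q,a,(a-[190,90])*3.3, proj('wrist',q))
im=cv2.imread('pics/side7.png')[130:210,240:300];cv2.imwrite('pics/side7d.png',cv2.resize(im,None,fx=7.5,fy=7.5,interpolation=cv2.INTER_CUBIC))
```

```text
tip [ 0.5098 -0.1058  0.2434] [270.4617 168.1811] [265.5235 257.9976] [276.6947 254.1736]
levtip [ 0.5182 -0.1521  0.2326] [273.8857 165.843 ] [276.8227 250.2818] [278.9952 314.7298]
levtip5 [ 0.5188 -0.157   0.2295] [274.3084 166.2312] [278.2177 251.5629] [278.7367 318.8122]
```

View pics/side7d.png

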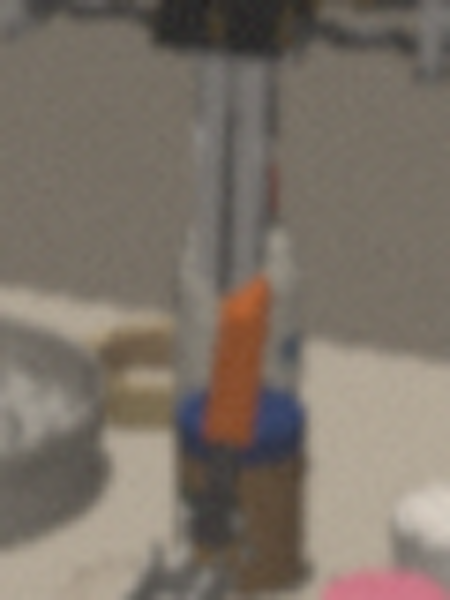

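The finger occludes the lever's top-left corner, so the fingers are on the jar side as intended. Lowering now.

>>> play_rows --commands '[[-1,[0,0.26,0.03],0],[-1,[0,0.26,0.03],0],[-1,[0,0.26,0.03],0],[-1,[0,0.1,0.03],0]]'

```text
time_s: 7.82
tool_pos: [0.5148, -0.1026, 0.2328]
orientation: [0.543, -0.526, 0.46, -0.465]
force: [0.2, 0.0, -0.2]
grip_width: 0.006
```

Run:
```python
from h import *
lev(.0227,.228,3)
```

```text
t 7.82 now out 0.0005 side 0.003 z 0.2328 F [ 0.1988  0.0298 -0.2417] tooly [ 0.0212  0.0145 -0.9997] zyaw 0.144
per row [ 0.2465  0.0499 -0.0382]
```

>>> play_rows --commands '[[-1,[0.25,0.05,-0.03],0],[-1,[0.25,0.05,-0.03],0],[-1,[0.25,0.05,-0.03],0]]'

```text
time_s: 8.07
tool_pos: [0.5159, -0.1249, 0.2262]
orientation: [0.544, -0.527, 0.46, -0.463]
force: [0.4, 0.3, -0.6]
grip_width: 0.005
```

Run:
```python
from h import *
lev(.050,.204,5)
```

```text
t 8.07 now out 0.0227 side 0.0012 z 0.2262 F [ 0.3828  0.3213 -0.5962] tooly [ 0.0193  0.0152 -0.9997] zyaw 0.148
per row [ 0.1833  0.1454 -0.0145]
```

>>> play_rows --commands '[[-1,[0.21,0.11,-0.01],0],[-1,[0.2,0.13,-0.01],0],[-1,[0.19,0.15,-0.01],0],[-1,[0.17,0.17,-0.01],0]]'

```text
time_s: 8.4
tool_pos: [0.5188, -0.1505, 0.2084]
orientation: [0.545, -0.526, 0.46, -0.464]
force: [-0.5, 3.0, 1.1]
grip_width: 0.0
```

Run:
```python
from h import *
lev(.062,.175,5)
im=optics.snapshot('side')[90:270,190:350];cv2.imwrite('pics/side8c.png',cv2.resize(im,None,fx=3.3,fy=3.3,interpolation=cv2.INTER_CUBIC))
```

```text
t 8.4 now out 0.0485 side 0.0008 z 0.2084 F [-0.5068  2.9823  1.0657] tooly [ 0.0206  0.0169 -0.9996] zyaw 0.147
per row [ 0.093   0.2213 -0.0121]
```

View pics/side8c.png

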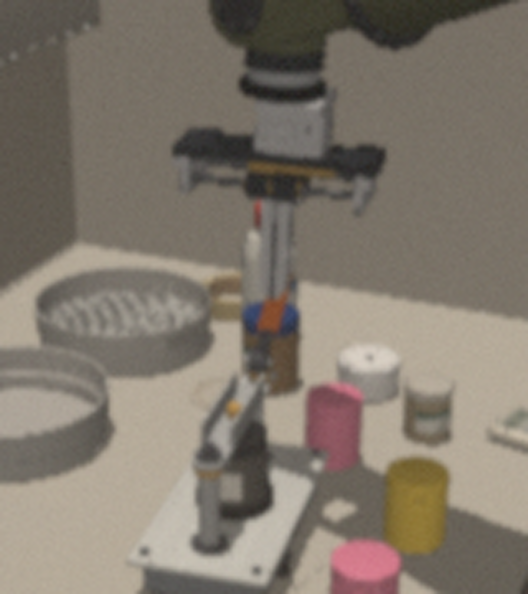

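The lever (orange, crop (270,315)) is going down at about 3 N, as the task text predicts. Continuing along the arc.

>>> play_rows --commands '[[-1,[0.15,0.19,-0.01],0],[-1,[0.12,0.21,-0.01],0],[-1,[0.09,0.22,-0.01],0],[-1,[0.06,0.24,-0.01],0]]'

```text
time_s: 8.78
tool_pos: [0.5203, -0.165, 0.1801]
orientation: [0.544, -0.526, 0.46, -0.464]
force: [1.0, 2.3, 3.1]
grip_width: 0.003
```

Run:
```python
from h import *
lev(.062,.168,4)
```

```text
t 8.78 now out 0.0631 side 0.0005 z 0.1801 F [0.9858 2.2618 3.1275] tooly [ 0.0217  0.016  -0.9996] zyaw 0.146
per row [-0.0078  0.1009 -0.0062]
```

>>> play_rows --commands '[[-1,[0,0.2,0],0],[-1,[0,0.2,0],0]]'

```text
time_s: 8.95
tool_pos: [0.5211, -0.1661, 0.1682]
orientation: [0.544, -0.526, 0.459, -0.466]
force: [-21.7, 9.6, 77.0]
grip_width: 0.005
```

>>> play_rows --commands '[[-1,[0,0.15,0],0]]'

```text
time_s: 9.03
tool_pos: [0.5215, -0.1662, 0.168]
orientation: [0.544, -0.526, 0.458, -0.466]
force: [-37.2, 14.3, 82.1]
grip_width: 0.004
```

That's a hard stop, at z 0.168 (expected about 0.170 for a level lever). Retreating now.

>>> play_rows --commands '[[-1,[0,-0.3,0],0],[-1,[0,-0.6,0],0],[-1,[0,-0.9,0],0],[-1,[0,-0.9,0],0],[-1,[0,-0.9,0],0]]'

```text
time_s: 9.45
tool_pos: [0.5165, -0.1668, 0.2751]
orientation: [0.543, -0.527, 0.46, -0.464]
force: [0.1, -0.1, -0.8]
grip_width: 0.009
```

Run:
```python
from h import *
lev(.062,.3,4)
for n in('wrist','side'):cv2.imwrite(f'pics/{n}9.png',optics.snapshot(n))
im=cv2.imread('pics/side9.png')[90:270,190:350];cv2.imwrite('pics/side9c.png',cv2.resize(im,None,fx=3.3,fy=3.3,interpolation=cv2.INTER_CUBIC))
```

```text
t 9.45 now out 0.0644 side -0.0035 z 0.2751 F [ 0.0604 -0.0876 -0.8013] tooly [ 0.0182  0.0136 -0.9997] zyaw 0.146
per row [-0.0215 -0.2066  0.0338]
```

View pics/side9c.png

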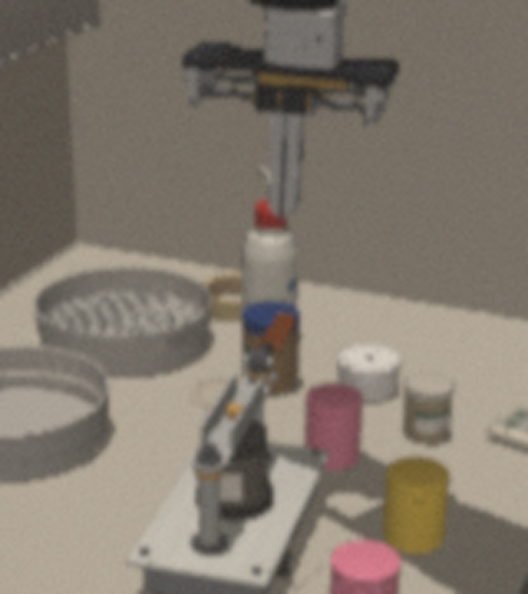

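View pics/wrist9.png

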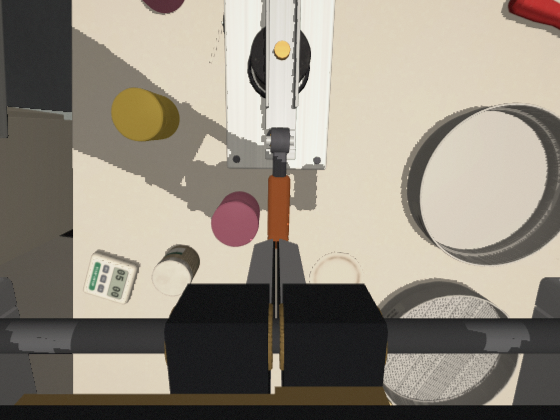

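Run:
```python
from h import *
for th in (0,.1,.2,.3):
  q=np.r_[L+.1*np.cos(th)*OUT,.146+.1*np.sin(th)+.005];a=proj('side',q);b=np.r_[L+.03*np.cos(th)*OUT,.146+.03*np.sin(th)+.005]
  print(th,'tip side crop',(a-[190,90])*3.3,'base',(proj('side',b)-[190,90])*3.3,'wrist',proj('wrist',q),proj('wrist',b))
im=cv2.imread('pics/side9.png');h=cv2.cvtColor(im,cv2.COLOR_BGR2HSV);m=cv2.inRange(h,(3,150,60),(15,255,255));m[:,:250]=0;m[:,290:]=0;m[:175]=0;m[215:]=0
ys,xs=np.nonzero(m);print('orange crop bbox',(xs.min()-190)*3.3,(xs.max()-190)*3.3,(ys.min()-90)*3.3,(ys.max()-90)*3.3)
im=cv2.imread('pics/wrist9.png');h=cv2.cvtColor(im,cv2.COLOR_BGR2HSV);m=cv2.inRange(h,(3,150,60),(15,255,255));m[:170]=0;m[245:]=0
ys,xs=np.nonzero(m);print('wrist',xs.min(),xs.max(),ys.min(),ys.max())
```

```text
0 tip side crop [289.1698 312.2008] base [269.6996 342.1838] wrist [274.5547 246.0262] [275.9359 172.1309]
0.1 tip side crop [289.2418 302.7495] base [269.6995 339.2559] wrist [274.8098 249.3221] [276.0294 172.3961]
0.2 tip side crop [289.0463 293.7224] base [269.6117 336.4841] wrist [275.1    251.7479] [276.1302 172.3222]
0.3 tip side crop [288.5814 285.1998] base [269.4369 333.8953] wrist [275.426 253.187] [276.2377 171.899 ]
orange crop bbox 270.59999999999997 287.09999999999997 320.09999999999997 339.9
wrist 268 289 175 244
```

>>> play_rows --commands '[[-1,[-0.8,-0.5,0],0],[-1,[-0.8,-0.5,0],0],[-1,[-0.8,-0.5,0],0],[-1,[-0.8,0,0],0],[-1,[-0.8,0,0],0]]'

```text
time_s: 9.97
tool_pos: [0.4983, -0.0487, 0.3201]
orientation: [0.541, -0.526, 0.461, -0.466]
force: [1.3, -0.3, 0.7]
grip_width: 0.005
```

>>> play_rows --commands '[[-1,[-0.8,0,0],0],[-1,[-0.5,0,0],0],[-1,[0,0,0],0],[-1,[0,0,0],0]]'

```text
time_s: 10.3
tool_pos: [0.4916, -0.0048, 0.3164]
orientation: [0.541, -0.528, 0.46, -0.465]
force: [0.8, -0.8, -0.6]
grip_width: 0.004
```

Run:
```python
from h import *
for n in('wrist','side'):cv2.imwrite(f'pics/{n}10.png',optics.snapshot(n))
im=cv2.imread('pics/side10.png')[150:280,180:340];cv2.imwrite('pics/side10c.png',cv2.resize(im,None,fx=4.5,fy=4.5,interpolation=cv2.INTER_CUBIC))
lev(.06,.3,1)
```

```text
t 10.4 now out -0.0987 side -0.0075 z 0.3166 F [-0.8022  0.4335 -0.7391] tooly [ 0.0165  0.0102 -0.9998] zyaw 0.143
per row [5.2971 0.5149 0.1597]
```

View pics/side10c.png

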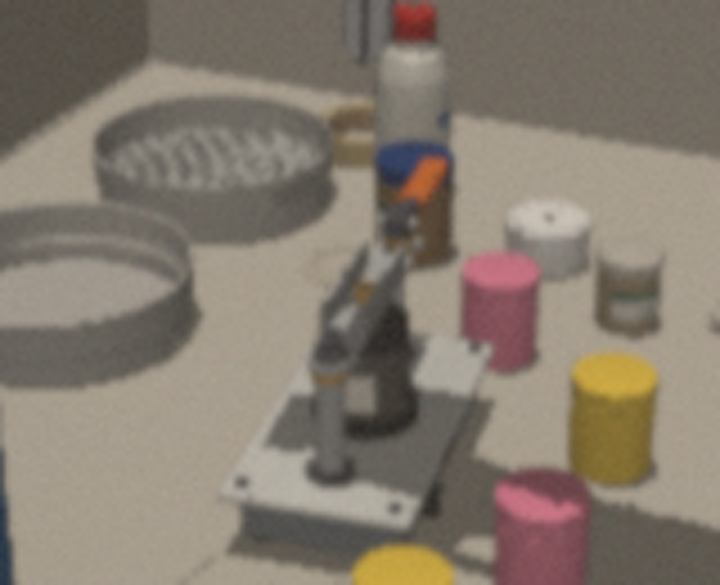

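View pics/wrist10.png

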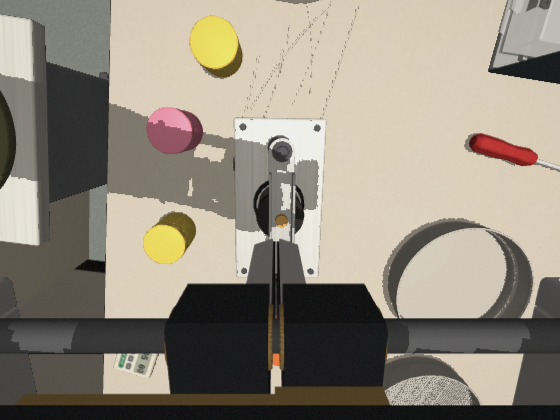

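The side view shows the lever level, with its tip within a few pixels of the level prediction. The strap lies along the platform over the upright jar, and the neighbouring objects look unmoved. Handing in.

Run:
```python
from bench import manip
print(manip.sign_off())
```

```text
the job is handed in; nothing more can be done
None
```

I clamped the black-capped jar and handed the job in at about 10.4 s of the 45 s; no verdict was reported.

- **Strap:** I pushed it round with the back of the closed fingers until the force rose from about 2 N to 20 N at its stop. The wrist picture then gave the joint as about 1.74 rad, with the lever still up.
- **Lever:** I pushed it out and down along its arc at about 3 N until it hit its stop. In the side picture taken just after, the grip's tip matched a level lever to within about 2 pixels.
- **Last pictures:** the strap is in line with the platform over the jar, and the jar is upright in its nest. The bystanders in view look unmoved. The gripper is clear, at 0.32 m.

**Not checked or off plan:**
- **Wrist force:** it reached about 90 N for a moment at the lever's stop, higher than I intended but under the 120 N limit.
- **Pad force:** I couldn't measure how hard the pad presses on the cap; I inferred it from the lever being level.
- **Shaker position:** the wrist and top cameras disagreed by about 3–5 mm. I allowed for this, and it caused no trouble.

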